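Set up the copy stand: screen to viewing angle, camera arm clamped at its mark

TASK

Get the copy stand ready for the cards lying under its camera: first swing the preview screen up by its visor to 35 degrees and let it stand there. Then take the camera arm and its cam lever together, slide the arm up until the top of its sleeve just meets the underside of the marker clip on the column (do not shift the clip), and holding it at that mark squeeze the lever fully closed against the arm. Finish still holding arm and lever squeezed together, with everything else on the desk left where it is.

Things in the scene. Friction and masses are not known exactly. Their poses are not given: they have to be found in the camera images.
- copy_stand: Copy stand, fixed to the desk: board 260 x 160 x 14 mm with a mat, and a square aluminium column (22 mm, top 310 mm above the desk) with a scale strip on its front. Origin: centre of the board's underside; +x runs from the front edge (robot's side) back to the column, whose axis is at x = +95 mm, y = 0; y to the left, z up.
- camera_slide: Camera arm on the column: black sleeve 44 x 44 x 50 mm, aluminium arm (camera_arm_bar, 16 mm wide, 24 mm tall) reaching 155 mm to the front (-x), camera head 54 mm across at its end. Origin: on the column's axis at the sleeve's underside; axes as the stand's. 0.23 kg; with the lever open it sinks unless held (3.5 N lifts it). Parked with the origin 85 mm above the desk; travel 130 mm up.
- slide_top (a point): Middle of the front top edge of the sleeve (moves with the arm).
- hold_point (a point): Where to take arm and lever together from above: 90 mm in front of the column's axis, at mid-height of both (arm top 12 mm, lever top 11 mm above it), moves with the arm. Axes as the stand's: the arm's right side face lies 14 mm to the -y side (it cannot move sideways), the closed lever's outer face 14 mm to the +y side.
- cam_lever (a joint): Lever left (+y) of the arm, swinging level about an upright pin on the sleeve (25 mm in front of the column's axis): 0 = closed, along the arm; 0.5 rad = fully open, tip swung out to +y. Dark steel, 8 mm thick, 22 mm tall, 71 mm long. Stiff: stays where left, 8 N at the tip moves it; above 0.3 rad the arm slides freely, below it the cam grips the column and closing takes up to 20 N.
- lever_handle: The cam lever's handle (see cam_lever). Origin: on the pin's axis at the handle's mid-height, 25 mm above the sleeve's underside; the handle runs along its own -x.
- lever_tip (a point): Outer face of the lever's rounded end, at its mid-height, 67 mm from the pin; at 0.5 rad it stands about 60 mm from the arm's right side face, at 0 it is 28 mm from it.
- clip_under (a point): Middle of the front lower edge of the marker clip, a bright steel clip (34 mm wide, 10 mm high) round the column above the sleeve, held by light friction (about 2.5 N shifts it). The sleeve's top is to meet this edge; the clip sits 40 to 110 mm above the parked sleeve.
- screen_foot: Fixed foot of the preview screen, a grey plate 120 x 140 x 12 mm. Origin: centre of its underside; +x points from the near (hinge) edge to the far edge.
- preview_screen (a joint): Preview screen on the foot: a black panel 112 x 150 x 10 mm, face up, hinged along its near edge: 0 = lying flat, grows as the far edge rises and the face turns toward the robot; range 0 to 1.3 rad, wanted 0.61 rad (35 degrees). Stiff hinge: stays where it is left; about 6 N at the visor raises it.
- visor_edge (a point): Middle of the upper edge of the visor: a plain lip 9 mm thick, 150 mm long and 24 mm proud of the screen's face, standing square to the face along the far edge. The point is 113 mm from the hinge line along the panel and 29 mm above it along the panel's normal. Axes (screen's own): x along the panel away from the hinge, y along the visor, z along the visor's height.
- screen_hinge (a point): Middle of the hinge line; y of the foot is the hinge's direction.
- reader_cards: Block of white reader cards 56 x 87 x 18 mm lying on the mat under the camera; to be left alone. Origin: centre of its underside.
- slip_block: Block of paper slips 67 x 92 x 24 mm, bystander. Origin: centre of its underside.
- glue_stick: Standing glue stick, 27 mm across, 91 mm high, behind the stand, bystander. Origin: centre of its underside.
There are look-alikes about, which are no part of the job. Of the things that look like the screen_foot, the larger one is meant.

How it is judged (in metres and radians):
On the way, in this order (a step that is already met when the one before it is completed fails the run):
1. the preview screen stands at 35 degrees (plus or minus 5) and has been let go (value of joint preview_screen between 0.52 and 0.7 rad and contact force between each of the arm, the fingers and screen_foot below 0.5 N), for 0.3 s.
2. the arm is held with its sleeve at the marker clip (within 4 mm) while the lever is still open (more than 0.10 rad) (z of slide_top in the frame of clip_under between -0.004 and 0.004 m and value of joint cam_lever above 0.1 rad and contact force between the fingers and camera_arm_bar above 1 N and contact force between the fingers and lever_handle above 1 N), for 0.2 s.
3. the lever has been squeezed closed with the arm still at the mark (z of slide_top in the frame of clip_under between -0.004 and 0.004 m and value of joint cam_lever below 0.05 rad and contact force between the fingers and camera_arm_bar above 5 N and contact force between the fingers and lever_handle above 5 N), for 0.2 s.
At the end, for the whole second after the job is handed in: The screen stands by itself at 35 degrees (plus or minus 5); the sleeve's top is within 4 mm of the clip's underside; the cam lever is closed (below 0.05 rad); and the fingers still press on both arm and lever with more than 5 N, at rest (all of step 1 and all of step 3 and linear speed of camera_slide below 0.01 m/s); the arm keeps its last pose, push and grip.
It fails at once if the marker clip is shifted by more than 5 mm (distance of clip_under from where it was at the start of the episode above 0.005 m).
It fails at once if the block of reader cards is moved by more than 15 mm (distance of reader_cards from where it was at the start of the episode above 0.015 m).
It fails at once if the slip block is moved by more than 20 mm (distance of slip_block from where it was at the start of the episode above 0.02 m).
It fails at once if the glue stick is moved by more than 20 mm (distance of glue_stick from where it was at the start of the episode above 0.02 m).
It also fails if it takes over 72 s, if anything falls off the work surface, if the arm or the gripper's body presses on something with over 40 N, if the wrist force passes 120 N, or if a joint passes its speed limit or range.

ROBOT

A 7-joint arm with a two-finger parallel gripper is mounted at the origin on a cart in front of the work surface, level with it; the furniture and walls round the work are solid. World frame = base frame: x ahead of the robot, y to its left, z up, the work surface at z = 0. Lengths are in m, angles in degrees, forces in N, time in s.
With the tool pointing down it reaches from about 0.425 to 1.025 m from the base axis. Payload 3.6 kg.
Tool frame: the origin (TCP) lies on the centre line of the jaws, within the pads' length; the fingertips stand 17 mm ahead of it and the grasp point (between the pads) lies 2 mm behind it (manip.tips_ahead is the distance from the TCP to the fingertips, in m); z points along the fingers, y is the line along which they close (so a half turn about z gives the same grasp; the last joint's range is limited). The gripper opens to 85 mm and grips with 20 to 120 N. Pads are 22 mm wide; open, the fingers measure 114 mm over their backs; the gripper's body (76 mm by 85 mm) begins 54 mm behind the grasp point. The pads swing forward as they close: fully open they stand 13 mm farther back than shut.
Start: joints at [-71.648, 33.873, 2.773, 92.16, -1.908, 54.013, -1.931], TCP at [0.292, 0.664, 0.248] pointing down, gripper open.
Joint ranges: [-153.93, 153.93], [-27.13, 128.08], [-72.61, 78.16], [10.71, 143.7], [-87.88, 267.88], [4.46, 118.87], [-176.78, 176.78]. Speed limits (degrees/s): [147.25, 147.25, 180, 180, 180, 180, 180].

INTERFACE

Orientations are given as [roll, pitch, yaw] about the fixed x, y, z axes, in that order (R = Rz(yaw) Ry(pitch) Rx(roll)).
In Python, from bench import manip, eyes gives the robot as it stands.
- The arm moves only by the shell command python3 -m creep 'ROWS' [FORCE]. ROWS is JSON, a list of rows, each a list of 5 numbers: the opening, from 0 (shut) to 1 (fully open), then the shift along the tool's x, y, z in cm, then the turn about the tool's z in degrees. A call has 1 to 20 rows; each row shifts and turns the commanded pose from where the row before left it, along the tool's axes as they then stand; what a row does not reach is not made up. A row lasts 1/10 s, in which the tool goes at most 50 mm and 8.59 degrees, less where a joint would pass 70% of its speed; a pose out of reach is approached as far as the arm can. A call with a gripper value outside its range is refused whole. The fingers move at their own pace and stop on an object; FORCE is the grip in N (left out, the last holds). Time passes only in rows, so rows that do not move let the fingers close. It gives the time, the measured TCP pose, the force, the opening and the grip force at its end, in the units of the state.
- manip.sense(): the state, without advancing time (a new reading comes with each control period).
- eyes.camera(name): name is "scene" or "top"; returns (picture, depth): 420x560x3 uint8, blue, green, red; 420x560 float32, m along the optical axis (not along the pixel's ray), 0 where there is no reading.
- eyes.camera_info(name): a dict with "camera_matrix" (3x3 intrinsics, pixels), "D" ([k1, k2, p1, p2, k3] as OpenCV has them; the pictures are not rectified), "world_to_cam" (4x4, takes a point from world to camera coordinates). Camera axes: x right, y down, z forward; pixel columns grow to the right and rows downward; lengths in m; the calibration is good to about 2 mm. A picture is of the moment at which its call begins. camera_info takes no time and is no camera call.
- manip.sign_off(): hands the job in; it is judged then, once.
Trained networks look in the newest picture that a camera, given by its name, has taken for a name from the list of things; names that differ only in an ending like _2 or _b are one class to them, and where a whole thing is asked for, a point or a joint stands for the part that bears it (a point fixed in the world has none). Each returns a list of dicts, best first, with "conf" (0 to 1); they miss things now and then, are a little off and sometimes report something else, mostly with a low value. They report only what shows in the picture. A call takes as long as a camera call. They do not tell look-alikes from the thing itself.
- eyes.find_in(thing, camera): "centre" ([x, y, z] in m, in the coordinates of the camera as it stood for that picture, good to about 4 mm: the middle of the surface that is visible of it).
- eyes.silhouettes(thing, camera): "pixels" (420x560 bool, what is visible of it).
The state is a dict: "time_s": time; "qpos": joint angles; "qvel": joint speeds; "tau": joint torques, N m; "tcp_pos": TCP position; "ee_rot": TCP orientation; "ft_force": force on the tool from outside, world axes, zero at the start; "wrist_torque": the same for the moment, N m; "gripper_width": finger opening in m; "grip_force": force on a finger pad.
Only numpy, scipy, OpenCV 4.12 (cv2) and the standard library are available. Lean on these libraries where they do the work, as an engineer would, in place of code of your own. Each camera call takes 0.05 s, during which the arm holds its last target. There are 200 camera calls.

## Working session

There is one attempt and no reset: what is moved stays moved. The work goes in short steps, Python scripts to look and compute and a shell command to move; the robot and the scene stay as the last step left them, time stands still between calls to the robot, and variables do not carry over. Pictures are saved under pics/ and viewed, at most 10 in all, crops included, and the job is handed in when it is done.

```bash
ls; mkdir -p pics; cat > h.py <<'E'
import numpy as np, cv2
from bench import manip, eyes
def info(c):
    i=eyes.camera_info(c); return np.array(i["camera_matrix"]),np.array(i["D"]),np.array(i["world_to_cam"])
def c2w(p,c):
    K,D,T=info(c); return (np.linalg.inv(T)@np.append(p,1))[:3]
def px2w(uv,z,c):
    K,D,T=info(c); uv=np.asarray(uv,float).reshape(-1,1,2)
    n=cv2.undistortPoints(uv,K,D).reshape(-1,2); z=np.asarray(z).reshape(-1)
    P=np.c_[n*z[:,None],z,np.ones(len(z))]; return (P@np.linalg.inv(T).T)[:,:3]
def w2px(P,c):
    K,D,T=info(c); P=np.asarray(P,float).reshape(-1,3)
    return cv2.projectPoints(P,cv2.Rodrigues(T[:3,:3])[0],T[:3,3],K,D)[0].reshape(-1,2)
def cloud(mask,depth,c):
    v,u=np.nonzero(mask&(depth>0)); return px2w(np.c_[u,v],depth[v,u],c)
E
python3 - <<'E'
from h import *
for c in("scene","top"):
    im,d=eyes.camera(c); cv2.imwrite(f"pics/{c}0.png",im); np.save(f"{c}_d.npy",d)
    for t in["copy_stand","camera_slide","lever_handle","clip_under","screen_foot","preview_screen","visor_edge","reader_cards","slip_block","glue_stick","hold_point","slide_top"]:
        print(c,t,[(round(r["conf"],2),c2w(r["centre"],c).round(3).tolist()) for r in eyes.find_in(t,c)])
E
```

```text
pics
scene copy_stand []
scene camera_slide [(0.73, [0.591, 0.09, 0.121])]
scene lever_handle []
scene clip_under [(0.46, [0.641, 0.107, 0.198])]
scene screen_foot [(0.72, [0.333, 0.767, 0.018]), (0.57, [0.428, 0.425, 0.029])]
scene preview_screen [(0.75, [0.435, 0.419, 0.03]), (0.41, [0.335, 0.767, 0.016])]
scene visor_edge [(0.58, [0.434, 0.42, 0.032]), (0.52, [0.337, 0.771, 0.014])]
scene reader_cards [(0.38, [0.506, 0.097, 0.028])]
scene slip_block [(0.62, [0.306, 0.19, 0.026]), (0.54, [0.589, 0.108, 0.113])]
scene glue_stick []
scene hold_point [(0.81, [0.592, 0.087, 0.117])]
scene slide_top [(0.93, [0.589, 0.086, 0.115])]
top copy_stand [(0.64, [0.571, 0.089, 0.015])]
top camera_slide [(0.83, [0.566, 0.077, 0.122])]
top lever_handle []
top clip_under []
top screen_foot [(0.89, [0.445, 0.408, 0.029]), (0.67, [0.4, 0.747, 0.016]), (0.56, [0.777, 0.18, 0.077])]
top preview_screen [(0.89, [0.399, 0.749, 0.016]), (0.56, [0.445, 0.413, 0.027])]
top visor_edge [(0.89, [0.446, 0.412, 0.027]), (0.75, [0.398, 0.751, 0.019]), (0.67, [0.474, 0.077, 0.03])]
top reader_cards [(0.55, [0.479, 0.078, 0.029])]
top slip_block [(0.91, [0.334, 0.203, 0.025]), (0.42, [0.564, 0.071, 0.122])]
top glue_stick [(0.58, [0.775, 0.182, 0.077])]
top hold_point [(0.86, [0.565, 0.074, 0.124])]
top slide_top [(0.58, [0.564, 0.074, 0.12])]
```

View pics/scene0.png

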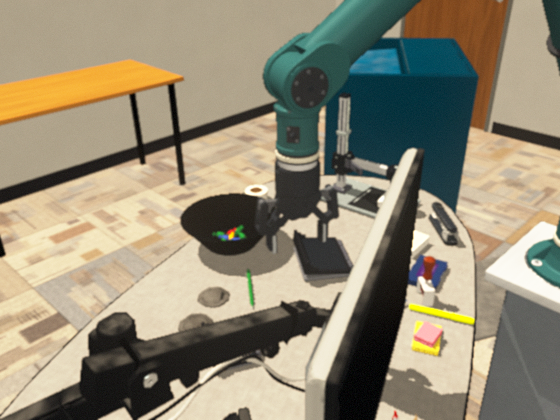

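View pics/top0.png

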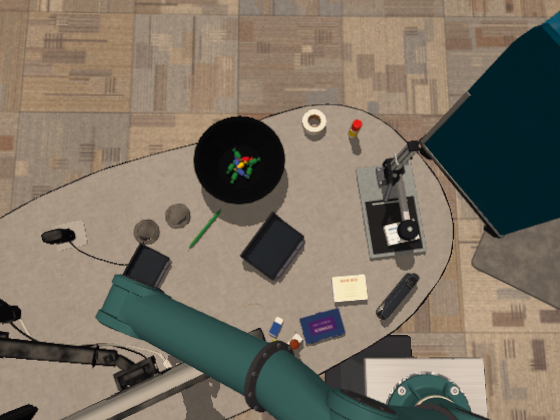

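The top picture shows the screen at (273,247) with a smaller look-alike at (147,265). The stand is at (392,210), with the arm running from the column (390,172) to the camera head (407,230). The scene picture shows the screen at (322,258), the column at (343,140) and the arm at (370,165).

```bash
python3 - <<'E'
from h import *
im=cv2.imread("pics/top0.png"); d=np.load("top_d.npy"); s=cv2.imread("pics/scene0.png"); ds=np.load("scene_d.npy")
eyes.camera("top")
for t in ["screen_foot","preview_screen","copy_stand","camera_slide"]:
    for r in eyes.silhouettes(t,"top"):
        P=cloud(r["pixels"],d,"top"); P=P[P[:,2]>0.005]
        b=cv2.minAreaRect(P[:,:2].astype(np.float32)*1000)
        print(t,round(r["conf"],2),len(P),"rect",np.round(b[0]),np.round(b[1]),round(b[2],1),"z pct",np.percentile(P[:,2],[5,25,50,75,95]).round(3))
        if t=="preview_screen":
            for lo,hi in((.012,.018),(.018,.03),(.035,.06)):
                Q=P[(P[:,2]>lo)&(P[:,2]<hi)]
                if len(Q)>8: q=cv2.minAreaRect(Q[:,:2].astype(np.float32)*1000); print("   z",lo,hi,len(Q),np.round(q[0]),np.round(q[1]),round(q[2],1))
a=cv2.resize(im[150:270,340:460],(480,480),interpolation=cv2.INTER_CUBIC)
b=cv2.resize(s[85:205,320:400],(320,480),interpolation=cv2.INTER_CUBIC)
cv2.imwrite("pics/crop1.png",np.hstack([a,b]))
print(info("top")[2].round(3).tolist(),info("scene")[2].round(3).tolist())
# stand points along heights
P=cloud(np.ones_like(d,bool),d,"top"); m=(abs(P[:,0]-.57)<.17)&(abs(P[:,1]-.09)<.13)
P=P[m]
for lo,hi in((.01,.018),(.09,.14),(.14,.2),(.2,.29),(.29,.33)):
    Q=P[(P[:,2]>lo)&(P[:,2]<hi)]
    if len(Q)>4: q=cv2.minAreaRect(Q[:,:2].astype(np.float32)*1000); print(lo,hi,len(Q),np.round(q[0]),np.round(q[1]),round(q[2],1))
Q=cloud(np.ones_like(ds,bool),ds,"scene"); Q=Q[(abs(Q[:,0]-.63)<.1)&(abs(Q[:,1]-.1)<.1)&(Q[:,2]>.15)]
for z in np.arange(.15,.33,.01):
    q=Q[(Q[:,2]>z)&(Q[:,2]<z+.01)]
    if len(q): print(round(z,2),len(q),q.mean(0).round(3),np.ptp(q,axis=0).round(3))
E
```

```text
screen_foot 0.58 2427 rect [445. 407.] [122. 151.] 55.4 z pct [0.022 0.027 0.03  0.034 0.057]
preview_screen 0.92 1177 rect [378. 713.] [187.  92.] 63.8 z pct [0.012 0.016 0.018 0.021 0.035]
   z 0.012 0.018 512 [395. 744.] [90. 91.] 64.8
   z 0.018 0.03 508 [397. 745.] [91. 92.] 67.9
   z 0.035 0.06 50 [414. 786.] [15. 91.] 56.6
preview_screen 0.74 2315 rect [445. 407.] [121. 150.] 53.6 z pct [0.022 0.027 0.03  0.034 0.057]
   z 0.012 0.018 12 [416. 377.] [44. 80.] 24.9
   z 0.018 0.03 1076 [443. 404.] [113. 149.] 54.0
   z 0.035 0.06 424 [454. 417.] [ 96. 150.] 55.6
preview_screen 0.55 134 rect [777. 178.] [22. 23.] 26.1 z pct [0.013 0.041 0.072 0.09  0.096]
   z 0.018 0.03 12 [771. 181.] [23.  7.] 65.5
   z 0.035 0.06 26 [772. 182.] [23.  8.] 57.0
copy_stand 0.85 5292 rect [558.  76.] [267. 163.] 7.5 z pct [0.01  0.013 0.017 0.118 0.221]
camera_slide 0.84 1138 rect [566.  65.] [222. 107.] 10.8 z pct [0.095 0.119 0.124 0.13  0.137]
camera_slide 0.25 63 rect [582. 106.] [ 9. 50.] 68.9 z pct [0.112 0.119 0.12  0.123 0.125]
[[-0.003, -1.0, 0.026, 0.389], [-0.982, -0.002, -0.188, 0.556
[... 497 characters left out ...]
.098 0.176] [0.026 0.03  0.01 ]
0.18 32 [0.645 0.098 0.185] [0.022 0.032 0.009]
0.19 40 [0.644 0.099 0.197] [0.029 0.044 0.007]
0.2 45 [0.644 0.097 0.204] [0.03  0.033 0.01 ]
0.21 32 [0.645 0.098 0.215] [0.022 0.027 0.009]
0.22 34 [0.645 0.099 0.225] [0.022 0.027 0.01 ]
0.23 34 [0.646 0.098 0.235] [0.025 0.021 0.01 ]
0.24 39 [0.646 0.097 0.245] [0.025 0.024 0.009]
0.25 38 [0.647 0.097 0.255] [0.029 0.026 0.01 ]
0.26 35 [0.645 0.096 0.265] [0.023 0.027 0.009]
0.27 33 [0.646 0.097 0.275] [0.022 0.031 0.009]
0.28 36 [0.646 0.098 0.285] [0.024 0.022 0.01 ]
0.29 34 [0.646 0.098 0.295] [0.023 0.028 0.01 ]
0.3 54 [0.648 0.095 0.306] [0.025 0.03  0.01 ]
0.31 8 [0.65  0.092 0.31 ] [0.024 0.021 0.001]
```

View pics/crop1.png

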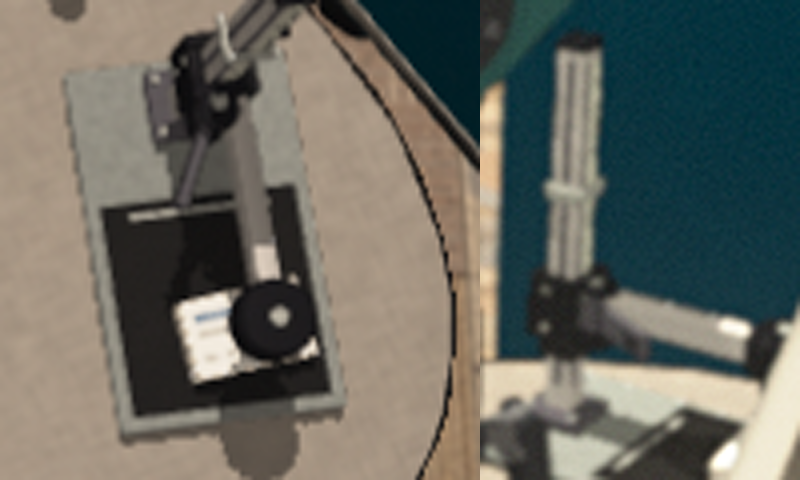

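The crop shows the clip on the column at scene pixel (343,132), the sleeve just above (343,155), and the lever open to +y of the arm.

```bash
python3 - <<'E'
from h import *
im=cv2.imread("pics/top0.png"); d=np.load("top_d.npy"); s=cv2.imread("pics/scene0.png"); ds=np.load("scene_d.npy")
A=cloud(np.ones_like(d,bool),d,"top")
# screen
u=np.array([np.cos(np.radians(54.6)),np.sin(np.radians(54.6))]); v=np.array([-u[1],u[0]]); c=np.array([.445,.407])
a=(A[:,:2]-c)@u; b=(A[:,:2]-c)@v
for lo in np.arange(-.07,.075,.01):
    z=A[(abs(b)<.06)&(a>lo)&(a<lo+.01),2]; print(round(lo,2),len(z),np.percentile(z,[10,50,90]).round(3))
m=(abs(a)<.08)&(abs(b)<.09)&(A[:,2]>.046)&(A[:,2]<.08); q=cv2.minAreaRect(A[m,:2].astype(np.float32)*1000); print("visor",m.sum(),q, np.percentile(A[m,2],[50,90]))
# stand board sweeps yaw: board-level points + mat
B=A[(abs(A[:,0]-.57)<.17)&(abs(A[:,1]-.09)<.12)&(A[:,2]>.009)&(A[:,2]<.02)]
R=cloud(next(r["pixels"] for r in eyes.silhouettes("copy_stand","top")),d,"top"); R=R[(R[:,2]>.008)&(R[:,2]<.022)]
q=cv2.minAreaRect(R[:,:2].astype(np.float32)*1000); print("board",q)
# column/arm
C=A[(A[:,2]>.10)&(A[:,2]<.14)&(abs(A[:,0]-.56)<.14)&(abs(A[:,1]-.08)<.06)]
for x in np.arange(.44,.66,.015):
    k=C[(C[:,0]>x)&(C[:,0]<x+.015)]
    if len(k): print("arm x",round(x,3),k[:,1].min().round(3),k[:,1].max().round(3),np.median(k[:,2]).round(3))
# column image profile in scene
K,D,T=info("scene")
th=np.radians(8.3); ax=np.array([.65,.089]); 
fl=ax+0.011*np.array([-np.sin(th),np.cos(th)])-0.011*np.array([np.cos(th),np.sin(th)]) # front-left corner
for z in(.31,.21,.2,.19,.18,.135,.1): print(z,w2px([*fl,z],"scene").round(1),w2px([*ax,z],"scene").round(1))
g=cv2.cvtColor(s,cv2.COLOR_BGR2GRAY); print(g[122:162,334:354].astype(int))
print(manip.sense())
E
```

```text
-0.07 159 [-0.003  0.001  0.008]
-0.06 158 [0.02  0.025 0.029]
-0.05 162 [0.021 0.024 0.029]
-0.04 161 [0.023 0.026 0.03 ]
-0.03 161 [0.024 0.028 0.032]
-0.02 161 [0.025 0.028 0.032]
-0.01 161 [0.024 0.029 0.033]
0.0 160 [0.026 0.031 0.035]
0.01 165 [0.027 0.031 0.035]
0.02 160 [0.029 0.032 0.037]
0.03 162 [0.029 0.033 0.038]
0.04 158 [0.031 0.035 0.039]
0.05 192 [0.032 0.057 0.062]
0.06 70 [-0.002  0.001  0.005]
0.07 157 [-0.004  0.     0.004]
visor 204 ((473.8971252441406, 447.2159423828125), (27.18103790283203, 149.45394897460938), 56.97978591918945) [0.05789357 0.06246188]
board ((555.8325805664062, 76.88986206054688), (263.26275634765625, 160.84469604492188), 7.478108882904053)
arm x 0.44 0.055 0.06 0.118
arm x 0.455 0.035 0.082 0.125
arm x 0.47 0.032 0.085 0.127
arm x 0.485 0.035 0.083 0.127
arm x 0.5 0.042 0.075 0.123
arm x 0.515 0.054 0.072 0.121
arm x 0.53 0.056 0.074 0.121
arm x 0.545 0.058 0.119 0.121
arm x 0.56 0.059 0.117 0.121
arm x 0.575 0.063 0.112 0.12
arm x 0.59 0.064 0.107 0.121
arm x 0.605 0.066 0.104 0.13
arm x 0.62 0.063 0.109 0.133
arm x 0.635 0.065 0.111 0.134
[... 3690 characters left out ...]
'time_s': 1.6, 'qpos': array([-71.64753921,  33.87368748,   2.77166953,  92.16263655,
        -1.91092564,  54.01127373,  -1.92990084]), 'qvel': array([ 0.01772449,  0.08961496, -0.02871752,  0.00458343,  0.04834603,
       -0.04031979,  0.01908919]), 'tau': array([-3.89323468e-04, -5.48638630e+01,  1.54594883e+00, -1.98529154e+01,
        9.31399176e-03,  1.66973623e-03,  6.82772399e-07]), 'tcp_pos': array([0.29149019, 0.66380582, 0.24828089]), 'ee_rot': array([-1.79998499e+02, -1.60259355e-03,  1.56292631e+02]), 'ft_force': array([-0.07530584,  0.00145242, -0.14789839]), 'wrist_torque': array([-0.01062936, -0.02676379,  0.0207271 ]), 'grip_force': 0.0, 'gripper_width': 0.08534447985364585}
```

```bash
python3 -m creep '[[1,-3.63,-1.76,0,0],[1,-3.63,-1.76,0,0],[1,-3.63,-1.76,0,0],[1,-3.63,-1.76,0,0],[1,-3.63,-1.76,0,0],[1,-3.63,-1.76,0,0],[1,-3.63,-1.76,0,0],[1,0,0,2.5,5.8],[1,0,0,2.5,5.9],[1,0,0,2.5,0],[1,0,0,0,0],[1,0,0,0,0]]' 20
```

```text
time_s: 2.8
tcp_pos: [0.4746, 0.4489, 0.1734]
ee_rot: [-180.0, -0.0, 144.6]
ft_force: [0.1, 0.3, -0.4]
gripper_width: 0.0851
grip_force: 0.0
```

```bash
python3 -m creep '[[1,0,0,4,0],[1,0,0,4,0],[1,0,0,2,0],[1,0,0,0.9,0],[1,0,0,0,0],[0.5,0,0,0,0],[0.3,0,0,0,0],[0,0,0,0,0],[0,0,0,0,0],[0,0,0,0,0],[0,0,0,0,0],[0,0,0,0,0]]' 20; python3 - <<'E'
from h import *
im,d=eyes.camera("scene"); u,v=w2px([.475,.449,.05],"scene")[0].astype(int)
cv2.imwrite("pics/a1.png",cv2.resize(im[v-70:v+70,u-90:u+90],None,fx=4,fy=4,interpolation=cv2.INTER_CUBIC)); print(u,v)
E
```

```text
time_s: 4.0
tcp_pos: [0.4768, 0.4519, 0.0654]
ee_rot: [179.6, 0.0, 144.6]
ft_force: [2.6, 4.2, -0.3]
gripper_width: 0.0085
grip_force: 21.7
303 248
```

View pics/a1.png

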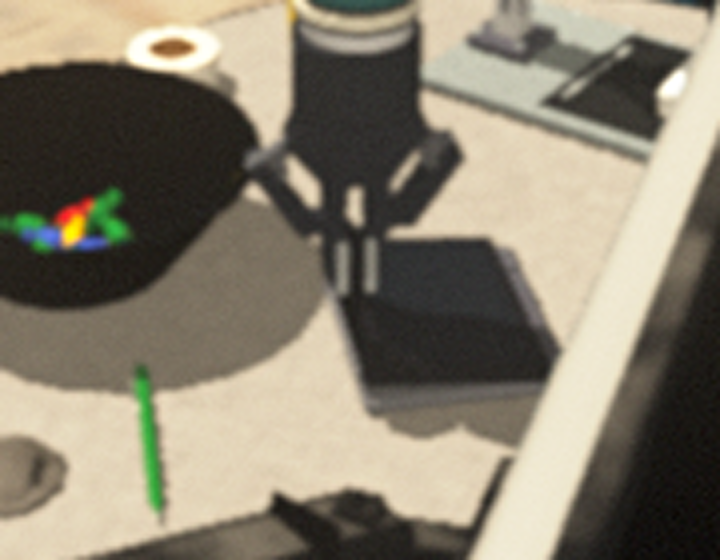

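The gripper holds the visor at crop (355,265), with a measured width of 8.5 mm. Next I swing it up along the arc.

```bash
python3 -m creep '[[0,0,-0.2,-0.65,0],[0,0,-0.25,-0.65,0],[0,0,-0.35,-0.65,0],[0,0,-0.4,-0.65,0],[0,0,-0.45,-0.6,0],[0,0,-0.45,-0.6,0],[0,0,-0.5,-0.5,0],[0,0,-0.5,-0.5,0],[0,0,0,0,0],[0,0,0,0,0]]' 20; python3 - <<'E'
from h import *
im,d=eyes.camera("scene"); u,v=303,248
cv2.imwrite("pics/a2.png",cv2.resize(im[v-70:v+70,u-90:u+90],None,fx=4,fy=4,interpolation=cv2.INTER_CUBIC))
A=cloud(np.ones_like(d,bool),d,"scene")
U=np.array([.579,.815]); V=np.array([-U[1],U[0]]); c=np.array([.445,.407])
a=(A[:,:2]-c)@U; b=(A[:,:2]-c)@V
for lo in np.arange(-.07,.065,.01):
    z=A[(b>.03)&(b<.065)&(a>lo)&(a<lo+.01)&(A[:,2]<.12),2]
    if len(z): print(round(lo,2),len(z),np.percentile(z,[10,50,90]).round(3))
E
```

```text
time_s: 5.05
tcp_pos: [0.4604, 0.4293, 0.1144]
ee_rot: [179.2, 0.1, 144.6]
ft_force: [3.7, 6.7, 0.2]
gripper_width: 0.0091
grip_force: 75.3
-0.06 25 [0.022 0.025 0.026]
-0.05 35 [0.01  0.028 0.032]
-0.04 49 [0.009 0.034 0.038]
-0.03 65 [0.008 0.013 0.044]
-0.02 68 [0.009 0.013 0.05 ]
-0.01 73 [0.008 0.013 0.058]
0.0 64 [0.009 0.013 0.063]
0.01 58 [0.    0.012 0.066]
0.02 58 [0.009 0.012 0.104]
0.03 93 [0.01  0.093 0.104]
0.04 100 [0.009 0.078 0.091]
0.05 45 [0.    0.011 0.013]
0.06 56 [-0.001  0.002  0.011]
```

View pics/a2.png

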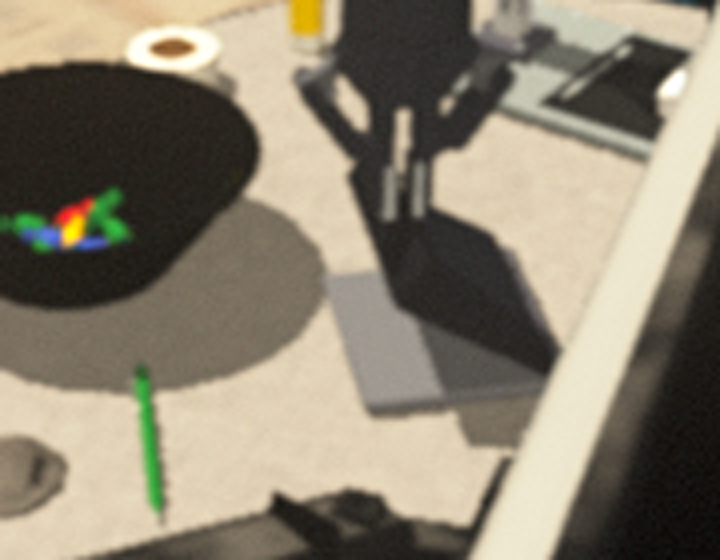

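The panel has tilted up: its edge runs from crop (555,375) to (370,170). Next I release it and measure.

```bash
python3 -m creep '[[0.4,0,0,0,0],[0.8,0,0,0,0],[1,0,0,0,0],[1,0,0,0,0],[1,0,0,0,0],[1,0,0,-3,0],[1,0,0,-4,0],[1,0,0,-4,0],[1,0,0,0,0]]' 20; cat > scr.py <<'E'
from h import *
U=np.array([.579,.815]); V=np.array([-U[1],U[0]]); c=np.array([.445,.407])
for cam in("scene","top"):
    im,d=eyes.camera(cam)
    A=cloud(np.ones_like(d,bool),d,cam); a=(A[:,:2]-c)@U; b=(A[:,:2]-c)@V; z=A[:,2]
    best=None
    for th in np.radians(np.arange(15,50,.5)):
        for h in np.arange(-.062,-.048,.002):
            X=(a-h)*np.cos(th)+(z-.019)*np.sin(th); N=-(a-h)*np.sin(th)+(z-.019)*np.cos(th)
            m=(abs(b)<.07)&(X>.01)&(X<.105)&(abs(N-.005)<.0025); s=m.sum()
            if best is None or s>best[0]: best=(s,np.degrees(th),h)
    print(cam,best)
E
python3 scr.py
```

```text
time_s: 6.0
tcp_pos: [0.4595, 0.4258, 0.228]
ee_rot: [179.4, 0.1, 144.6]
ft_force: [0.8, -0.2, -1.4]
gripper_width: 0.0859
grip_force: 0.0
scene (np.int64(575), np.float64(32.0), np.float64(-0.05399999999999999))
top (np.int64(463), np.float64(32.0), np.float64(-0.055999999999999994))
```

```bash
cat >> scr.py <<'E'
    s,t,h=best; th=np.radians(t)
    for _ in range(5):
        X=(a-h)*np.cos(th)+(z-.019)*np.sin(th); N=-(a-h)*np.sin(th)+(z-.019)*np.cos(th)
        m=(abs(b)<.07)&(X>.015)&(X<.1)&(abs(N-.005)<.005)
        Q=A[m]; n=np.linalg.svd(Q-Q.mean(0))[2][2]; n*=np.sign(n[2])
        th=np.arccos(n[2])
    print("plane",cam,m.sum(),np.degrees(th), np.degrees(np.arctan2(-n[1],-n[0])))
E
python3 scr.py
```

```text
scene (np.int64(572), np.float64(31.0), np.float64(-0.055999999999999994))
plane scene 561 33.036115417364684 53.84922531417168
top (np.int64(461), np.float64(34.0), np.float64(-0.05399999999999999))
plane top 609 33.526834559776454 53.4867697275452
```

The screen stands at about 33°. Next I go over to the stand, turn the jaws across the arm, and stay high.

```bash
python3 -m creep '[[1,0,0,0,-8.58],[1,0,0,0,-8.58],[1,0,0,0,-8.58],[1,0,0,0,-8.58],[1,0,0,0,-8.58],[1,-0.71,-4.28,0,0],[1,-0.71,-4.28,0,0],[1,-0.71,-4.28,0,0],[1,-0.71,-4.28,0,0],[1,-0.71,-4.28,0,0],[1,-0.71,-4.28,0,0],[1,-0.71,-4.28,0,0],[1,-0.71,-4.28,0,0],[1,0,0,0,0],[1,0,0,0,0]]' 20; python3 -c "from h import *; print(manip.sense()['qpos'].round(0), manip.sense()['ft_force'])"
```

```text
time_s: 7.7
tcp_pos: [0.5569, 0.0897, 0.2207]
ee_rot: [-180.0, -0.2, -172.7]
ft_force: [-0.7, 0.6, -0.8]
gripper_width: 0.0855
grip_force: 0.0
[-11.  24.  -4. 114.   2.  41.  81.] [-0.6621621   0.55920024 -0.83544308]
```

```bash
python3 -m creep '[[1,-0.4,0.35,2,-0.2],[1,0,0,2.5,0],[1,0,0,2.5,0],[1,0,0,0,0],[1,0,0,0,0]]' 20; python3 - <<'E'
from h import *
for c in("scene","top"):
    im,d=eyes.camera(c); u,v=w2px([.59,.085,.13],c)[0].astype(int); r=(60,80)
    cv2.imwrite(f"pics/b_{c}.png",cv2.resize(im[max(0,v-60):v+60,u-50:u+50],(400,480),interpolation=cv2.INTER_CUBIC)); print(c,u,v)
cv2.imwrite("pics/b.png",np.hstack([cv2.imread("pics/b_scene.png"),cv2.imread("pics/b_top.png")]))
E
```

```text
time_s: 8.2
tcp_pos: [0.5602, 0.097, 0.1517]
ee_rot: [180.0, -0.1, -172.2]
ft_force: [0.5, 0.3, -0.0]
gripper_width: 0.0854
grip_force: 0.0
scene 360 158
top 397 187
```

View pics/b.png

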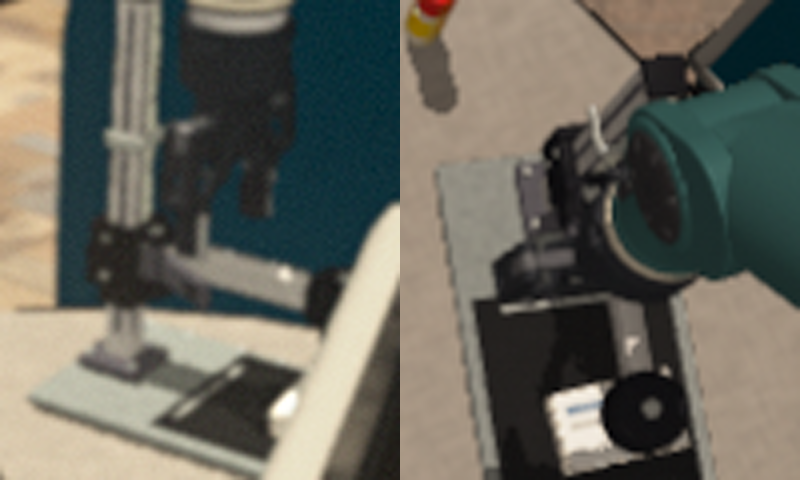

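The scene view shows the fingers above arm and lever, with the clip at crop (130,137) and the sleeve at (130,260) still in view. The top view shows the hand straddling the arm behind the camera head. Next I descend.

```bash
python3 -m creep '[[1,0,-0.3,1.5,0],[1,0,0,1.5,0],[1,0,0,1.5,0],[1,0,0,0,0],[1,0,0,0,0]]' 20; python3 -c "
from h import *
eyes.camera('scene')
print([(r['conf'],c2w(r['centre'],'scene')) for r in eyes.find_in('camera_slide','scene')])"
```

```text
time_s: 8.8
tcp_pos: [0.5622, 0.0928, 0.1083]
ee_rot: [180.0, 0.1, -172.3]
ft_force: [0.3, -0.2, 0.1]
gripper_width: 0.0852
grip_force: 0.0
[(0.71, array([0.57927454, 0.08771603, 0.11933135]))]
```

```bash
python3 -m creep '[[0.8,0,0,0.1,0],[0.72,0,0,0,0],[0.68,0,0,0,0],[0.66,0,0,0,0],[0.66,0,0,0,0],[0.66,0,0,0,0]]' 20;  python3 -m creep '[[0.64,0,0,0,0],[0.64,0,0,0,0],[0.64,0,0,0,0]]' 20
```

```text
time_s: 9.5
tcp_pos: [0.5625, 0.0883, 0.1077]
ee_rot: [-179.7, 0.0, -172.3]
ft_force: [-0.2, -6.9, 5.7]
gripper_width: 0.0568
grip_force: 19.7
time_s: 9.8
tcp_pos: [0.5625, 0.0883, 0.1076]
ee_rot: [-179.7, 0.0, -172.3]
ft_force: [0.2, -7.9, 6.9]
gripper_width: 0.0568
grip_force: 19.7
```

```bash
python3 -m creep '[[0.64,0,0,-0.5,0],[0.64,0,0,-0.5,0],[0.64,0,0,-0.5,0],[0.64,0,0,-0.5,0],[0.64,0,0,-0.5,0],[0.64,0,0,-0.5,0],[0.64,0,0,-0.5,0],[0.64,0,0,-0.5,0],[0.64,0,0,0,0],[0.64,0,0,0,0]]' 20;  python3 - <<'E'
from h import *
im,d=eyes.camera("scene"); cv2.imwrite("pics/c.png",cv2.resize(im[110:180,320:390],(600,600),interpolation=cv2.INTER_CUBIC))
g=cv2.cvtColor(im,cv2.COLOR_BGR2GRAY); print(g[126:152,336:356].astype(int))
E
```

```text
time_s: 10.8
tcp_pos: [0.5627, 0.0873, 0.1467]
ee_rot: [-179.7, 0.1, -172.4]
ft_force: [2.2, -8.8, -0.8]
gripper_width: 0.0548
grip_force: 16.3
[[ 44  65 113 149 134 106 118 145 146 131 133 156 138  86  44  40  44  43
   40  44]
 [ 44  62 111 145 130 104 115 146 140 129 137 156 136  85  43  36  42  41
   40  44]
 [ 43  63 106 140 126  99 118 147 140 126 138 154 139  89  56  45  42  37
   45  44]
 [ 56  81 118 143 129 104 121 147 138 123 136 154 139 110  82  56  45  42
   44  39]
 [ 90 124 150 156 139 120 132 146 138 121 131 143 137 126 106  68  48  41
   42  45]
 [111 154 169 170 166 153 157 158 146 128 128 132 131 123 102  70  46  44
   46  49]
 [102 140 159 170 173 172 170 170 160 149 131 124 122 110  88  59  48  48
   57  70]
 [ 90 127 140 146 153 156 156 158 165 155 138 125 119  93  66  50  47  60
   67  92]
 [ 74 102 126 134 132 129 142 145 144 143 134 128 109  74  48  45  45  49
   66  98]
 [ 53  79 109 128 122 122 132 134 128 128 138 133 103  65  42  45  42  43
   54  82]
 [ 47  74 109 129 118 113 129 137 124 124 143 135  97  56  39  44  44  39
   48  64]
 [ 50  79 116 129 115
[... 554 characters left out ...]
  41  37
   36  39]
 [ 68  68  50  38  35  35  35  32  34  32  41  63  75  69  60  49  39  34
   39  38]
 [ 80  78  55  37  35  33  34  34  35  35  35  40  40  41  36  34  36  39
   37  41]
 [ 62  64  46  35  37  36  36  29  37  43  48  48  41  39  39  42  47  47
   37  42]
 [ 44  42  39  35  37  32  37  33  40  51  61  58  52  51  51  54  63  56
   45  39]
 [ 36  35  39  35  32  39  35  35  40  59  70  67  65  65  58  68  72  63
   44  39]
 [ 34  41  35  35  36  33  36  37  41  59  71  70  65  62  59  66  64  58
   44  40]
 [ 38  39  36  38  35  37  34  33  41  57  66  68  63  65  59  64  62  55
   49  43]
 [ 36  34  38  39  35  39  35  37  41  50  68  67  64  61  59  65  64  65
   53  53]]
```

View pics/c.png

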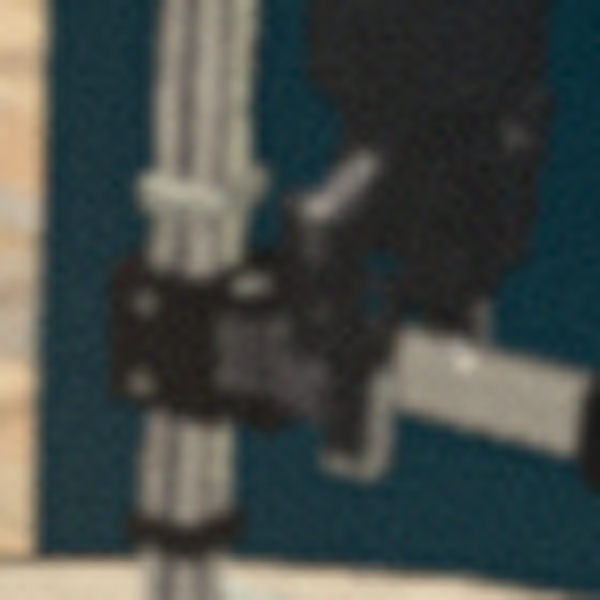

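The scene crop shows the clip at (200,195), the sleeve top at about (185,275), and the hand holding arm and lever. The sleeve moved with the hand.

```bash
cat > gap.py <<'E'
from h import *
th=np.radians(7.5); ex=np.array([np.cos(th),np.sin(th)]); ey=np.array([-ex[1],ex[0]]); ax=np.array([.650,.0893])
def S(x,y,z): return [*(ax+x*ex+y*ey),z]
if __name__=="__main__":
    print("col corner sleeve .135/.174",w2px([S(-.011,.011,.135),S(-.011,.011,.174)],"scene").round(2).tolist())
    for z in(.19,.195,.2,.205): print(z,"clip back-left,front-left,front-right mid", w2px([S(.017,.017,z),S(-.017,.017,z),S(-.017,-.017,z)],"scene").round(1).tolist())
    print("column edges z.22", w2px([S(.011,.011,.22),S(-.011,.011,.22),S(-.011,-.011,.22)],"scene").round(1).tolist())
E
python3 gap.py
```

```text
col corner sleeve .135/.174 [[344.12, 153.88], [344.72, 141.35]]
0.19 clip back-left,front-left,front-right mid [[335.5, 134.6], [345.7, 137.2], [351.8, 133.6]]
0.195 clip back-left,front-left,front-right mid [[335.6, 133.0], [345.8, 135.6], [351.9, 132.0]]
0.2 clip back-left,front-left,front-right mid [[335.6, 131.4], [345.8, 133.9], [352.0, 130.3]]
0.205 clip back-left,front-left,front-right mid [[335.7, 129.7], [345.9, 132.2], [352.1, 128.7]]
column edges z.22 [[338.8, 124.6], [345.4, 126.1], [349.5, 123.9]]
```

```bash
python3 -m creep '[[0.64,0,0,-0.4,0],[0.64,0,0,-0.4,0],[0.64,0,0,-0.4,0],[0.64,0,0,-0.4,0],[0.64,0,0,-0.2,0],[0.64,0,0,0,0],[0.64,0,0,0,0],[0.64,0,0,0,0]]' 20;  python3 - <<'E'
from h import *
G=np.mean([cv2.cvtColor(eyes.camera("scene")[0],cv2.COLOR_BGR2GRAY).astype(float) for _ in range(4)],0)
print(G[126:146,335:354].round().astype(int))
E
```

```text
time_s: 11.65
tcp_pos: [0.5627, 0.0873, 0.1646]
ee_rot: [-179.7, 0.1, -172.4]
ft_force: [3.2, -8.7, -1.0]
gripper_width: 0.0549
grip_force: 16.5
[[ 45  44  66 112 146 134 106 119 148 145 129 135 154 139  82  44  39  42
   49]
 [ 42  42  64 112 143 129 103 118 145 144 130 137 156 138  85  44  37  42
   52]
 [ 43  44  63 110 142 128 102 119 145 141 126 138 157 139  90  55  44  42
   44]
 [ 46  56  81 118 144 130 104 121 147 137 124 134 153 140 110  81  57  40
   36]
 [ 57  88 123 150 158 139 119 132 148 139 122 130 144 139 126 104  68  43
   36]
 [ 64 111 152 170 173 165 154 156 158 147 130 128 133 130 124 105  66  41
   34]
 [ 64 104 143 161 170 174 173 172 168 162 145 131 126 122 115  91  56  37
   34]
 [ 59  93 128 141 148 154 155 160 161 163 154 135 122 114  94  66  42  32
   34]
 [ 53  77 106 119 123 124 132 140 143 146 139 120 104  91  66  44  31  31
   34]
 [ 44  54  71  82  86  94 108 119 122 118 107  91  75  72  69  55  44  33
   34]
 [ 36  39  45  48  54  57  69  82  85  79  66  55  61  93 114  96  69  46
   32]
 [ 38  43  46  40  37  40  44  49  50  46  38  38  62 108 130 111  79  50
   35]
 [ 44  59  67  55  38  35  35  34  34  33  32  34  49  77  91  78  58  42
   35]
 [ 50  74  84  64  40  34  35  33  32  31  32  36  38  42  46  44  39  36
   36]
 [ 46  64  70  56  38  34  35  35  32  34  38  42  44  42  40  36  38  40
   43]
 [ 38  43  47  42  36  34  32  33  32  34  42  53  58  53  50  48  52  61
   63]
 [ 35  35  36  32  35  35  35  32  35  34  44  56  66  62  61  60  65  75
   73]
 [ 37  36  35  36  36  36  34  34  36  34  46  58  68  67  65  62  64  76
   73]
 [ 36  36  36  34  34  36  35  33  35  38  48  62  67  67  62  59  62  69
   73]
 [ 36  34  35  34  37  34  33  35  32  39  50  61  65  64  62  59  62  68
   68]]
```

Gap estimated at about 3.5 mm. I go up 2.5 mm more and dwell.

```bash
python3 -m creep '[[0.64,0,0,-0.15,0],[0.64,0,0,-0.1,0],[0.64,0,0,0,0],[0.64,0,0,0,0],[0.64,0,0,0,0],[0.64,0,0,0,0]]' 20;  cat > g.py <<'E'
from h import *
G=np.mean([cv2.cvtColor(eyes.camera("scene")[0],cv2.COLOR_BGR2GRAY).astype(float) for _ in range(4)],0)
print(G[128:146,335:354].round().astype(int))
E
python3 g.py
```

```text
time_s: 12.45
tcp_pos: [0.5627, 0.0873, 0.1668]
ee_rot: [-179.7, 0.1, -172.4]
ft_force: [3.1, -8.9, -3.3]
gripper_width: 0.0548
grip_force: 16.6
[[ 44  42  64 109 142 129 101 119 147 142 126 138 157 138  88  54  43  39
   37]
 [ 46  59  82 119 144 130 103 120 146 140 123 134 152 140 109  79  54  41
   36]
 [ 58  95 131 146 155 141 123 134 149 142 126 135 147 140 124 104  68  42
   36]
 [ 68 118 158 169 168 162 160 162 162 152 142 140 142 136 126 104  66  39
   35]
 [ 70 110 146 158 160 172 179 178 166 162 156 145 134 125 112  89  54  37
   34]
 [ 62  98 124 138 143 152 158 156 152 155 152 137 118 102  86  64  40  33
   34]
 [ 52  78 101 112 114 121 129 134 136 141 136 122  98  74  63  50  38  31
   33]
 [ 40  51  62  68  74  85  99 109 112 114 110  98  79  74  78  74  56  38
   34]
 [ 35  41  43  41  44  50  60  66  68  72  71  63  63  86 106 100  72  44
   34]
 [ 43  59  65  53  39  39  34  36  39  40  39  36  51  78  97  91  65  41
   34]
 [ 50  76  89  67  42  33  34  32  32  33  32  34  39  52  61  59  46  37
   36]
 [ 50  72  78  60  39  34  35  34  32  31  35  36  38  41  39  38  38  39
   42]
 [ 40  49  52  43  33  34  34  35  35  33  39  46  50  50  49  45  49  57
   57]
 [ 36  37  36  34  35  34  34  36  34  35  43  54  61  62  60  60  63  73
   73]
 [ 35  36  33  35  35  36  34  34  36  34  44  57  65  67  64  61  64  70
   70]
 [ 37  37  34  33  35  35  34  36  33  37  45  59  68  66  62  60  61  63
   62]
 [ 36  36  34  36  34  36  33  35  36  37  49  63  65  66  65  59  58  63
   63]
 [ 36  37  36  37  33  34  34  37  34  38  51  63  65  65  64  60  60  65
   68]]
```

Downward force has risen by 2.3 N and the clip rows are unchanged, so the sleeve is just at the clip. Next I close the lever in steps while shifting the hand toward the fixed arm face.

```bash
python3 -m creep '[[0.62,0,-0.15,0,0],[0.60,0,-0.15,-0.03,0],[0.58,0,-0.15,-0.03,0],[0.56,0,-0.15,-0.03,0],[0.54,0,-0.1,0,0],[0.54,0,0,0,0],[0.54,0,0,0,0]]' 40; python3 g.py
```

```text
time_s: 13.35
tcp_pos: [0.5633, 0.083, 0.1679]
ee_rot: [-179.8, 0.1, -172.4]
ft_force: [2.4, -5.3, -0.7]
gripper_width: 0.0468
grip_force: 13.0
[[ 44  44  63 108 141 129 102 117 146 140 125 138 156 137  88  54  44  41
   38]
 [ 47  58  84 118 143 130 104 121 147 139 122 136 152 140 107  80  58  43
   38]
 [ 62  94 128 149 155 140 122 134 149 143 127 136 146 139 124 100  68  45
   37]
 [ 71 119 160 168 166 163 159 162 162 152 142 140 139 136 127 104  66  43
   39]
 [ 68 112 146 156 162 172 179 177 166 162 156 146 134 124 113  88  56  38
   38]
 [ 65 100 127 137 142 150 157 157 153 156 152 138 119 102  85  63  40  32
   35]
 [ 56  79 100 112 114 120 128 134 136 139 137 121  96  74  60  48  38  32
   34]
 [ 39  50  63  68  75  84 100 109 112 113 111  98  74  65  75  74  57  37
   33]
 [ 38  42  45  44  42  49  61  67  68  71  71  60  58  79 107 107  77  43
   30]
 [ 46  67  74  55  39  36  36  39  38  41  40  37  49  76 103 100  70  44
   32]
 [ 60  90  97  71  44  32  35  33  33  33  34  36  40  52  65  63  48  36
   32]
 [ 57  83  86  62  40  33  35  35  33  34  34  41  43  40  40  38  38  40
   46]
 [ 43  56  56  44  34  34  34  32  34  34  39  48  54  50  46  44  49  60
   78]
 [ 36  37  37  35  35  34  34  33  34  34  45  56  66  63  59  57  62  79
  100]
 [ 34  37  33  32  34  35  34  34  33  36  44  58  68  66  66  64  65  73
   90]
 [ 36  36  36  34  34  34  36  32  32  38  48  60  67  68  64  62  60  60
   71]
 [ 36  34  35  34  36  34  34  35  33  39  52  67  70  69  63  63  60  59
   61]
 [ 36  37  36  35  35  34  34  34  35  39  54  69  72  68  66  60  58  58
   58]]
```

```bash
python3 -m creep '[[0.51,0,-0.15,-0.03,0],[0.48,0,-0.15,-0.03,0],[0.45,0,-0.15,-0.03,0],[0.42,0,-0.15,-0.03,0],[0.39,0,-0.15,-0.03,0],[0.36,0,-0.15,-0.03,0],[0.33,0,-0.15,0,0],[0.30,0,-0.1,0,0],[0.25,0,-0.1,0,0],[0.2,0,0,0,0],[0.2,0,0,0,0],[0.2,0,0,0,0],[0.2,0,0,0,0]]' 60; python3 g.py
```

```text
time_s: 14.85
tcp_pos: [0.5641, 0.0721, 0.1697]
ee_rot: [-179.9, -0.0, -172.2]
ft_force: [1.1, -5.7, -0.4]
gripper_width: 0.0235
grip_force: 59.6
[[ 45  44  64 110 140 128 102 118 145 140 125 137 156 139  88  54  44  42
   41]
 [ 47  60  82 119 143 130 104 120 146 140 123 134 153 140 107  79  59  44
   41]
 [ 60  95 128 148 157 141 123 135 148 142 128 135 146 140 125 100  67  45
   42]
 [ 70 118 157 169 166 163 160 163 162 153 144 140 140 136 126 104  67  43
   41]
 [ 68 112 146 157 161 171 179 177 168 161 156 146 135 124 113  89  55  39
   41]
 [ 62  97 125 135 143 151 157 158 153 156 153 136 118 103  86  65  42  36
   36]
 [ 54  79 101 112 116 122 128 134 138 141 137 120  96  71  56  44  34  32
   34]
 [ 42  50  63  70  76  87 100 110 112 117 114  98  71  62  69  70  55  37
   34]
 [ 37  37  41  41  46  52  62  67  72  77  74  63  61  90 119 118  89  53
   34]
 [ 43  54  56  45  36  37  38  38  42  42  42  42  62 103 132 129  98  56
   32]
 [ 54  75  78  55  38  33  32  32  32  32  32  36  49  70  88  86  67  44
   31]
 [ 54  76  81  60  41  33  34  34  34  34  35  41  45  43  41  39  38  36
   38]
 [ 45  54  57  46  38  32  34  33  34  34  42  61  68  55  42  40  42  49
   57]
 [ 35  37  38  34  34  34  36  35  34  36  51  82  91  74  54  54  57  64
   76]
 [ 33  36  34  33  34  33  33  35  35  38  53  84  97  80  66  62  63  66
   74]
 [ 37  36  36  35  34  34  35  34  32  36  57  83  94  76  68  66  65  63
   64]
 [ 34  36  35  34  35  36  35  33  33  38  58  86  92  77  68  66  62  62
   64]
 [ 34  35  35  34  36  34  37  36  33  38  60  87  94  77  69  66  63  62
   64]]
```

```bash
python3 - <<'E'
from h import *
im,d=eyes.camera("scene"); im2,_=eyes.camera("top")
a=cv2.resize(im[110:180,325:395],(400,400),interpolation=cv2.INTER_CUBIC); b=cv2.resize(im2[145:245,350:450],(400,400),interpolation=cv2.INTER_CUBIC)
cv2.imwrite("pics/d.png",np.hstack([a,b]))
E
```

```text
(no output)
```

View pics/d.png

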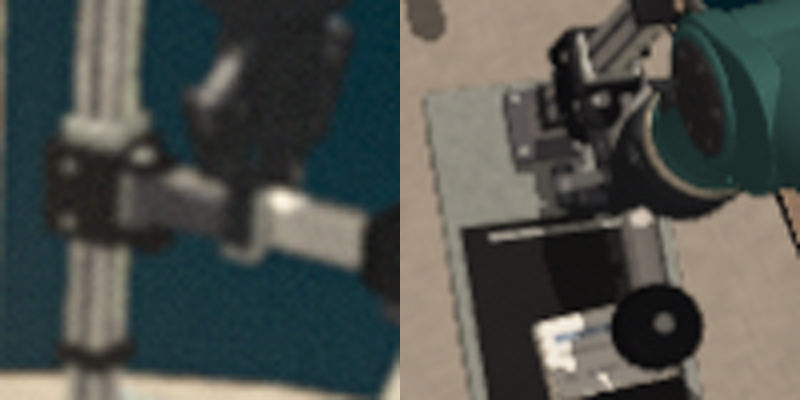

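The scene view shows the lever lying along the arm under the finger at (240,220), with the sleeve top meeting the clip at (105,135). The width reads slightly under 28 mm, so I check with a lower grip.

```bash
python3 -m creep '[[0.2,0,0,0,0],[0.2,0,0,0,0],[0.2,0,0,0,0],[0.2,0,0,0,0]]' 30; python3 - <<'E'
from h import *
from gap import *
im,d=eyes.camera("scene"); A=cloud(np.ones_like(d,bool),d,"scene"); r=A[:,:2]-ax; x=r@ex;y=r@ey
for lo in np.arange(-.13,-.02,.01):
    m=(x>lo)&(x<lo+.01)&(A[:,2]>.158)&(A[:,2]<.181)&(abs(y)<.06)
    if m.sum(): print(round(lo,3),m.sum(),np.percentile(y[m],[20,50,80,95]).round(4))
for _ in range(2):
  for t in ("lever_handle","cam_lever"): print(t,[(r["conf"],c2w(r["centre"],"scene").round(3)) for r in eyes.find_in(t,"scene")])
E
```

```text
time_s: 15.55
tcp_pos: [0.5641, 0.0721, 0.1698]
ee_rot: [-179.9, -0.0, -172.2]
ft_force: [1.1, -5.4, -0.8]
gripper_width: 0.0236
grip_force: 59.6
-0.13 29 [-0.0056 -0.0014  0.001   0.0031]
-0.12 30 [-0.0035  0.0003  0.0017  0.0032]
-0.11 28 [-0.0053 -0.0012  0.0016  0.0022]
-0.1 60 [-0.0044  0.0073  0.0163  0.0223]
-0.09 28 [0.0168 0.0197 0.0224 0.0243]
-0.08 6 [0.0113 0.0159 0.0196 0.0199]
-0.07 27 [0.0065 0.0091 0.0115 0.0151]
-0.06 24 [0.0025 0.0074 0.0105 0.0141]
-0.05 32 [-0.0013  0.0083  0.0108  0.0144]
-0.04 27 [0.0044 0.01   0.0128 0.0158]
-0.03 35 [0.0108 0.0153 0.0172 0.0251]
lever_handle []
cam_lever [(0.5, array([0.608, 0.095, 0.168]))]
lever_handle []
cam_lever [(0.5, array([0.608, 0.095, 0.168]))]
```

```bash
python3 -m creep '[[0.2,0,0,0,0],[0.2,0,0,0,0]]' 60; python3 -c "
from bench import manip
print(manip.sign_off())"
```

```text
time_s: 16.0
tcp_pos: [0.5641, 0.0721, 0.1698]
ee_rot: [-179.9, -0.0, -172.2]
ft_force: [-0.1, -5.7, -1.5]
gripper_width: 0.0239
grip_force: 59.6
the job is handed in; nothing more can be done
None
```

The job is handed in, though no verdict came back: the screen stands at about 33°, the sleeve top is at the clip (which did not visibly move), and the gripper holds arm and lever squeezed closed with about 60 N; the jaws read 24 mm there instead of the expected 28 mm, which I took as the lever pressed tight against the arm.

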